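Crank the cam clamp tight on a casting

TASK

Clamp the aluminium casting in the small drilling fixture: take the loose crank from the rubber mat, fit its square socket fully home over the square end of the upright cam shaft, and turn it clockwise (seen from above) until the cam has pushed the casting flush against the fence and holds it snugly - you feel the crank go stiff - but gently, without forcing it, since the soft casting marks. Then lift the crank straight off, leaving the cam tight, lay it flat on the rubber mat again with its hub on the mat, and let go. Do not disturb the other things on the bench.

Things in the scene. Friction and masses are not known exactly. Their poses are not given: they have to be found in the camera images.
- crank: The loose crank, 0.3 to 0.45 kg; origin at the centre of its hub's underside, z up out of the hub's top, x along its arm towards the hand grip. At the start it lies flat on the rubber mat, socket down.
- crank_hub (a point): Centre of the crank's steel hub, 22.5 mm above its underside; axes as crank. The hub is a square block 28 x 28 mm, 45 mm tall, sides parallel to the crank's x and y. In its underside is a square socket 15.2 mm wide, 24 mm deep, sides parallel to the hub's. The arm is a flat bar 20 mm wide, 10 mm thick, flush with the hub's underside, reaching 94 mm from the hub's axis.
- crank_grip (a point): Centre of the crank's hand grip: an upright black round grip, 22 mm diameter, 50 mm long (13 to 63 mm above the crank's underside), 80 mm from the hub's axis along the arm, which spins freely on its pin, so that it can be held at a constant hand direction while the crank goes round.
- cam: The fixture's steel cam shaft, a vertical axis turning in the grey base plate. Origin on the axis, on top of the round shoulder (32 mm across), 58 mm above the bench, on which the seated crank's underside rests. It turns clockwise only, seen from above, up to 2.4 rad or more from its start; turning it free takes a steady 0.35 N m (4 to 5 N at the crank's grip); it stays where it is left.
- shaft_end (a point): Top of the shaft's square end, on the axis, 22 mm above the shoulder; axes as cam. The square is 14 mm wide and 17 mm tall, with a round tapered nose (14 to 9 mm across) for the last 5 mm; its sides are parallel to the cam's x and y: the crank fits in four positions a quarter turn apart, with about 0.1 rad of play either way (0.2 under load); after turning, ease the crank back into this play so that taking it off does not turn the shaft.
- cam_disc (a point): Centre of the eccentric cam disc (radius 22 mm, 24 mm thick) low on the shaft, 6 mm from the axis towards the cam's +y. At the start +y points away from the fence within 0.5 rad; the casting is reached and home after 0.7 to 1.9 rad of turning. Then the load rises steeply: about 4 N more at the crank's grip per 0.1 rad. Snug is 4 to 8 N above the free-turning force.
- casting: The aluminium casting to be clamped, 60 x 45 mm (its x, y), 28 mm tall with a round boss to 36 mm; 0.28 to 0.46 kg; origin at the centre of its underside. It stands loose on the base plate between cam and fence, 1 to 3 mm off the fence.
- fence: The steel fence on the fixture's base plate: a bar 100 mm long, 30 mm tall, with a stiffly sprung face plate (60 mm wide) that gives 1 mm at 45 N, and an end stop at its -x end so that the cam's rub cannot drag the casting along. Origin at the bottom of the middle of the face plate's face, y pointing from it to the cam shaft. Flush, the casting's origin lies 22.5 mm from it or a little less.
- mat: The black rubber mat on the bench, 220 x 170 mm (its x, y), 4 mm thick, fixed; origin at the centre of its underside.
- wrench: Bystander, to be left alone: a 180 mm open-ended wrench lying on the rubber mat beside the crank; origin at its underside.
- screwdriver: Bystander, to be left alone: a screwdriver with black handle on the bench.
- hammer: Bystander, to be left alone: a hammer on the bench.
- can: Bystander, to be left alone: an upright closed steel can, 66 mm across, 160 mm tall.
- tin: Bystander, to be left alone: an open dark tin, 80 mm across, 50 mm tall.
- bearing: Bystander, to be left alone: a steel bearing ring, 62 mm across, 18 mm tall, on the bench.
- hub: Bystander, to be left alone: a dark steel flanged wheel hub, 110 mm across, 40 mm tall, on the bench.

How it is judged:
By the outcome, as a careful person would: the job done as asked, in the order asked, and still so for the second after the job is handed in, with the robot touching nothing.
It also fails if it takes over 72 s, if anything falls off the work surface, if the arm or the gripper's body presses on something with over 40 N, if the wrist force passes 120 N, or if a joint passes its speed limit or range.

ROBOT

A 6-joint arm with a two-finger parallel gripper is mounted at the origin on the work surface. World frame = base frame: x ahead of the robot, y to its left, z up, the work surface at z = 0. Lengths are in m, angles in degrees, forces in N, time in s.
With the tool pointing down it reaches from about 0.35 to 0.875 m from the base axis. Payload 4.2 kg.
Tool frame: the origin (TCP) lies at the very end of the fingers, on their centre line; the grasp point (between the pads) lies 19 mm behind it; z points along the fingers, x is the direction in which the jaws open and shut, and the axes are right-handed (so a half turn about z gives the same grasp; the last joint's range is limited). The gripper opens to 87 mm and grips with 3 to 60 N. Pads are 19 mm wide; open, the fingers measure 117 mm over their backs; the gripper's body (75 mm by 190 mm) begins 51 mm behind the grasp point.
Start: joints at [-53.193, 22.042, 0.453, 0, -68.411, -14.817], TCP at [0.234, -0.58, 0.223] pointing down, gripper open.
Joint ranges: [-179.83, 179.83], [-69.29, 118.12], [-61.27, 80.66], [-181.25, 117.63], [-171.15, -9.14], [-177.46, 177.46]. Speed limits (degrees/s): [159.86, 159.86, 180, 180, 180, 180].

INTERFACE

Orientations are given as a 3x3 rotation matrix whose columns are the frame's x, y, z axes.
In Python, from station import r gives the robot as it stands.
- The arm moves only by the tool move_arm, never from a script. Its argument "series" is a list that holds one entry, the list of rows, each a list of 7 numbers: the shift along the tool's x, y, z in cm, then the turn, a rotation vector about the tool's x, y, z in degrees, then the opening, from -1 (shut) to 1 (fully open). In form: [[[dx, dy, dz, wx, wy, wz, fingers], ...]]. A call has 1 to 12 rows; each row shifts and turns the commanded pose from where the row before left it, along the tool's axes as they then stand; what a row does not reach is not made up. A row lasts 1/8 s, in which the tool goes at most 62.5 mm and 10.7 degrees, less where a joint would pass 70% of its speed; a pose out of reach is approached as far as the arm can. A call is refused whole if a number of a shift passes 6.25 or a number of a turn 10.7, either way. A call with a gripper value outside its range is refused whole. The fingers move at their own pace and stop on an object; the grip force is fixed at half the most. Time passes only in rows, so rows that do not move let the fingers close. It gives the time, the measured TCP pose, the force and the opening at its end, in the units of the state.
- r.sense(): the state, without advancing time (a new reading comes with each control period).
- r.capture(name): name is "side" or "top" or "wrist"; returns a dict with "color" (420x560x3 uint8, blue, green, red), "fx", "fy", "cx", "cy" (pixels), "D" ([k1, k2, p1, p2, k3] as OpenCV has them; the pictures are not rectified), "rvec" (rotation vector, rad) and "tvec" (3), from world to camera coordinates, as OpenCV has them; the wrist camera has in their place "tool_from_camera" (4x4, takes a point from camera to tool coordinates, whose origin is the TCP and whose axes are the tool frame's). Camera axes: x right, y down, z forward; pixel columns grow to the right and rows downward; lengths in m; the calibration is good to about 2 mm. A picture is of the moment at which its call begins: read the wrist's pose just before it. There is no depth.
- r.finish_job(): hands the job in, once; it reports no verdict.
The state is a dict: "time_s": time; "joints": joint angles; "joint_velocities": joint speeds; "effort": joint torques, N m; "tcp_pos": TCP position; "ee_rot": TCP orientation; "wrist_force": force on the tool from outside, world axes, zero at the start; "moment": the same for the moment, N m; "gripper_width": opening from 0.0 (shut) to 1.0 (fully open).
Only numpy, scipy, OpenCV 4.12 (cv2) and the standard library are available. Lean on these libraries where they do the work, as an engineer would, in place of code of your own. Each camera call takes 0.05 s, during which the arm holds its last target.

## Working session

There is one attempt and no reset: what is moved stays moved. The work goes in short steps, Python scripts to look and compute and a tool call to move; the robot and the scene stay as the last step left them, time stands still between calls to the robot, and variables do not carry over. Pictures are saved under pics/ and viewed, and the job is handed in when it is done.

Besides the shell and the picture viewer there is one more tool, called after "Call:" by a JSON object that holds its "name" and its "arguments", one argument or row to a line. move_arm: Moves the arm, as the interface text tells. Its arguments: {"type":"object","properties":{"series":{"type":"array","items":{"type":"array","items":{"type":"array","items":{"type":"number"}}}}},"required":["series"]}

```bash
ls; mkdir -p pics
cat > h.py <<'E'
import numpy as np, cv2
from station import r
def cap(n,f):
    c=r.capture(n); cv2.imwrite('pics/'+f+'.png',c['color']); np.save('pics/'+f+'.npy',c,allow_pickle=True); return c
def load(f): return np.load('pics/'+f+'.npy',allow_pickle=True).item()
def K(c): return np.array([[c['fx'],0,c['cx']],[0,c['fy'],c['cy']],[0,0,1.]])
def ray(c,uv,s=None):
    p=cv2.undistortPoints(np.array([[uv]],float),K(c),np.array(c['D'],float))[0,0]
    d=np.array([p[0],p[1],1.])
    if 'rvec' in c:
        R=cv2.Rodrigues(np.array(c['rvec'],float))[0]; t=np.array(c['tvec'],float).ravel()
        return -R.T@t, R.T@d
    T=np.array(c['tool_from_camera']); Rt=np.array(s['ee_rot']); 
    return Rt@T[:3,3]+np.array(s['tcp_pos']), Rt@(T[:3,:3]@d)
def onz(c,uv,z,s=None):
    o,d=ray(c,uv,s); return o+d*(z-o[2])/d[2]
def proj(c,P,s=None):
    P=np.array(P,float).reshape(-1,3)
    if 'rvec' in c: rv,tv=np.array(c['rvec'],float),np.array(c['tvec'],float)
    else:
        T=np.array(c['tool_from_camera']);Rt=np.array(s['ee_rot']); M=np.eye(4);M[:3,:3]=Rt;M[:3,3]=s['tcp_pos'];M=np.linalg.inv(M@T);rv=cv2.Rodrigues(M[:3,:3])[0];tv=M[:3,3]
    return cv2.projectPoints(P,rv,tv,K(c),np.array(c['D'],float))[0][:,0]
E
python3 - <<'E'
from h import *
s=r.sense();print(s)
for n in('side','top','wrist'):
    c=cap(n,n+'0');print(n,[c[k] for k in c if k!='color'])
    if 'rvec' in c: print(ray(c,(280,210)))
E
```

```text
pics
{'time_s': 0.0, 'joints': array([-5.31930935e+01,  2.20902405e+01,  3.78592239e-01, -3.04678571e-02,
       -6.84105299e+01, -1.48149112e+01]), 'joint_velocities': array([-0.00489366,  0.00288702, -0.01514554, -0.0377411 ,  0.02510487,
        0.04575403]), 'effort': array([-9.04828630e-04, -3.90665317e+01,  1.87404084e+01,  4.22004998e+00,
        1.08612169e-02, -2.06159457e-04]), 'tcp_pos': array([ 0.23382373, -0.57895161,  0.22145315]), 'ee_rot': array([[-3.74294166e-01,  9.27309603e-01, -8.81648515e-04],
       [ 9.27307441e-01,  3.74295198e-01,  2.00353473e-03],
       [ 2.18789380e-03, -6.76478660e-05, -9.99997604e-01]]), 'wrist_force': array([-0.81889857,  0.75190725,  0.45105104]), 'moment': array([ 0.01572011, -0.01523704,  0.01486227]), 'gripper_width': 1.0014237658776588}
side [382.85831328010437, 382.85831328010437, 274.29545819674246, 211.30653509144656, array([-0.00056105,  0.        ,  0.        ,  0.        ,  0.        ]), array([ 0.86976498, -2.60141495,  0.96510626]), array([0.44468949, 0.28545862, 0.83055952])]
(array([0.14803893, 0.5248897 , 0.81953631]), a
[... 190 characters left out ...]
     ]), array([ 2.21865435, -2.15458676,  0.05166344]), array([-0.01649103,  0.53891123,  1.09428037])]
(array([ 0.47511972, -0.01346657,  1.12348863]), array([ 0.05711997,  0.02893672, -0.99810029]))
wrist [319.6014809680835, 319.6014809680835, 281.7566111291921, 210.0307460670856, array([-0.07477578,  0.        ,  0.        ,  0.        ,  0.        ]), array([[ 9.99999737e-01, -6.87548336e-04, -2.30123799e-04,
        -9.90560703e-05],
       [ 7.24746428e-04,  9.56907946e-01,  2.90390527e-01,
        -8.09223008e-02],
       [ 2.05497682e-05, -2.90390618e-01,  9.56908192e-01,
        -1.62057740e-01],
       [ 0.00000000e+00,  0.00000000e+00,  0.00000000e+00,
         1.00000000e+00]])]
```

View pics/top0.png

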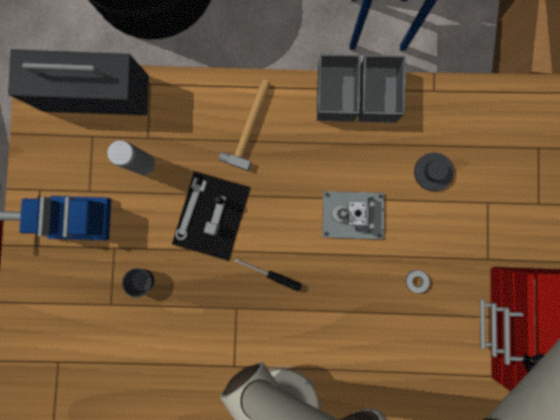

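View pics/side0.png

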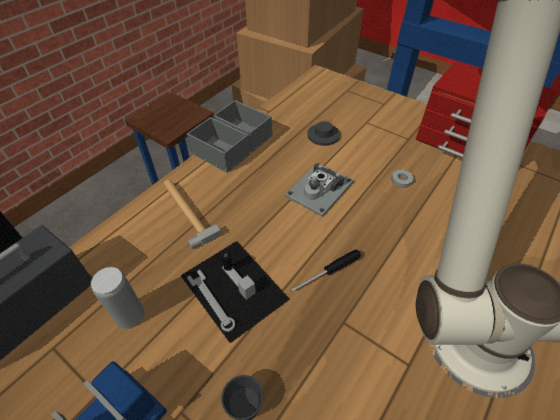

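View pics/wrist0.png

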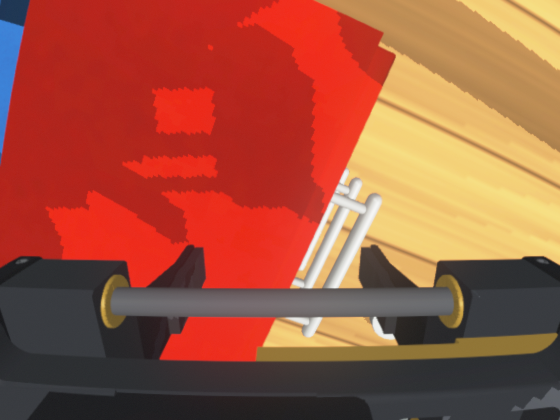

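Run:
```python
from h import *
c=load('top0');s=load('side0')
for n,uv,z in [('mat',(211,216),.004),('crank hubtop',(211,230),.049),('grip',(220,202),.067),('fixture',(354,216),.02),('casting',(358,212),.03),('shaft',(340,214),.08),('can',(121,152),.16),('hammer',(235,160),.02),('screwdr',(285,281),.02)]:
    print(n,onz(c,uv,z).round(4))
a=np.hstack([cv2.resize(c['color'][165:265,165:255],None,fx=4,fy=4,interpolation=2),cv2.resize(c['color'][165:265,310:400],None,fx=4,fy=4,interpolation=2)])
cv2.imwrite('pics/z1.png',a)
a=np.hstack([cv2.resize(s['color'][240:340,180:290],None,fx=4,fy=4,interpolation=2)[:400],cv2.resize(s['color'][140:240,275:365],None,fx=4,fy=4,interpolation=2)])
cv2.imwrite('pics/z2.png',a)
```

```text
mat [0.5165 0.2142 0.004 ]
crank hubtop [0.4767 0.2035 0.049 ]
grip [0.5524 0.1788 0.067 ]
fixture [ 0.5275 -0.1883  0.02  ]
casting [ 0.5384 -0.1975  0.03  ]
shaft [ 0.5289 -0.1419  0.08  ]
can [0.6616 0.4093 0.16  ]
hammer [0.6757 0.1497 0.02  ]
screwdr [ 0.342  -0.0013  0.02  ]
```

View pics/z1.png

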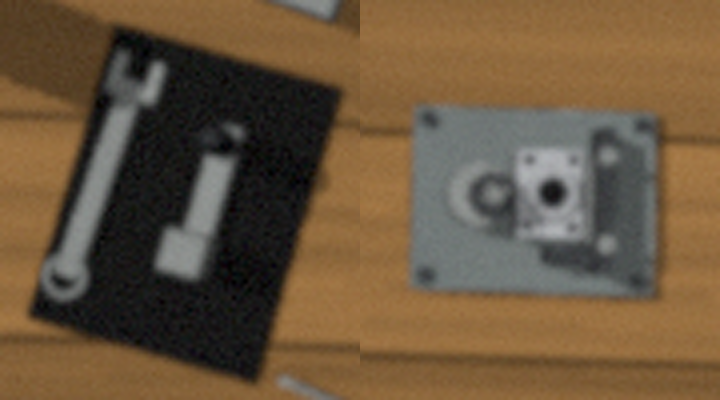

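View pics/z2.png

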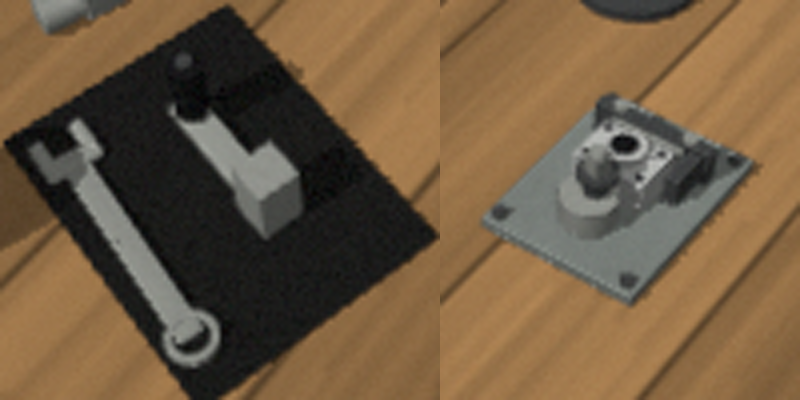

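```bash
cat >> h.py <<'E'
from scipy.spatial.transform import Rotation as Ro
def plan(pos,phi,n,grip,start=None):
    """rows to tcp pos, tool x yaw phi (deg), tool down; turn about tool z negative=ccw"""
    s=r.sense() if start is None else start
    p=np.array(s['tcp_pos']);R0=np.array(s['ee_rot'])
    f=np.radians(phi); Rt=np.array([[np.cos(f),np.sin(f),0],[np.sin(f),-np.cos(f),0],[0,0,-1.]])
    w=Ro.from_matrix(R0.T@Rt).as_rotvec(degrees=True)
    d=np.array(pos)-p; R=R0.copy(); rows=[]
    for i in range(n):
        l=(R.T@d/n*100).round(2); ww=(w/n).round(2); rows.append([float(x) for x in list(l)+list(ww)]+[grip])
        R=R@Ro.from_rotvec(w/n,degrees=True).as_matrix()
    print('tot d cm',(R0.T@d*100).round(2),'w',w.round(2))
    print('[['+','.join(str(x) for x in rows)+']]')
def st():
    s=r.sense(); R=s['ee_rot']; print('t',round(s['time_s'],2),'p',(s['tcp_pos']*1000).round(1),'phi',round(float(np.degrees(np.arctan2(R[1,0],R[0,0]))),2),'tilt',np.degrees(R[:2,2]).round(2),'F',s['wrist_force'].round(2),'M',s['moment'].round(3),'w',round(s['gripper_width'],3),'j',s['joints'].round(1)); return s
E
python3 - <<'E'
from h import *
plan((.45,.20,.20),-108.01,12,1)
plan((.46,.20,.20),-108.01,16,1)
E
```

```text
tot d cm [64.15 49.21  2.27] w [ 1.1000e-01 -5.0000e-02 -1.4001e+02]
[[[5.35, 4.1, 0.19, 0.01, -0.0, -11.67, 1],[4.41, 5.1, 0.19, 0.01, -0.0, -11.67, 1],[3.28, 5.88, 0.19, 0.01, -0.0, -11.67, 1],[2.03, 6.43, 0.19, 0.01, -0.0, -11.67, 1],[0.69, 6.7, 0.18, 0.01, -0.0, -11.67, 1],[-0.68, 6.7, 0.18, 0.01, -0.0, -11.67, 1],[-2.03, 6.43, 0.18, 0.01, -0.0, -11.67, 1],[-3.28, 5.88, 0.18, 0.01, -0.0, -11.67, 1],[-4.41, 5.1, 0.18, 0.01, -0.0, -11.67, 1],[-5.35, 4.1, 0.18, 0.01, -0.0, -11.67, 1],[-6.06, 2.94, 0.18, 0.01, -0.0, -11.67, 1],[-6.53, 1.65, 0.18, 0.01, -0.0, -11.67, 1]]]
tot d cm [63.78 50.13  2.27] w [ 1.1000e-01 -5.0000e-02 -1.4001e+02]
[[[3.99, 3.13, 0.14, 0.01, -0.0, -8.75, 1],[3.46, 3.7, 0.14, 0.01, -0.0, -8.75, 1],[2.86, 4.19, 0.14, 0.01, -0.0, -8.75, 1],[2.19, 4.57, 0.14, 0.01, -0.0, -8.75, 1],[1.47, 4.85, 0.14, 0.01, -0.0, -8.75, 1],[0.71, 5.02, 0.14, 0.01, -0.0, -8.75, 1],[-0.06, 5.07, 0.14, 0.01, -0.0, -8.75, 1],[-0.83, 5.0, 0.14, 0.01, -0.0, -8.75, 1],[-1.58, 4.82, 0.14, 0.01, -0.0, -8.75, 1],[-2.3, 4.52, 0.14, 0.01, -0.0, -8.75, 1],[-2.96, 4.12, 0.14, 0.01, -0.0, -8.75, 1],[-3.55, 3.62, 0.14, 0.01, -0.0, -8.75, 1],[-4.06, 3.04, 0.14, 0.01, -0.0, -8.75, 1],[-4.47, 2.39, 0.14, 0.01, -0.0, -8.75, 1],[-4.78, 1.68, 0.14, 0.01, -0.0, -8.75, 1],[-4.98, 0.93, 0.14, 0.01, -0.0, -8.75, 1]]]
```

Run:
```python
from h import *
plan((.53,-.15,.22),-108.01,14,.2)
```

```text
tot d cm [28.71 43.52  0.21] w [ 1.1000e-01 -5.0000e-02 -1.4001e+02]
[[[2.05, 3.11, 0.02, 0.01, -0.0, -10.0, 0.2],[1.48, 3.42, 0.01, 0.01, -0.0, -10.0, 0.2],[0.86, 3.62, 0.01, 0.01, -0.0, -10.0, 0.2],[0.22, 3.72, 0.01, 0.01, -0.0, -10.0, 0.2],[-0.43, 3.7, 0.01, 0.01, -0.0, -10.0, 0.2],[-1.06, 3.57, 0.01, 0.01, -0.0, -10.0, 0.2],[-1.67, 3.33, 0.01, 0.01, -0.0, -10.0, 0.2],[-2.22, 2.99, 0.01, 0.01, -0.0, -10.0, 0.2],[-2.71, 2.56, 0.01, 0.01, -0.0, -10.0, 0.2],[-3.11, 2.05, 0.01, 0.01, -0.0, -10.0, 0.2],[-3.42, 1.48, 0.01, 0.01, -0.0, -10.0, 0.2],[-3.62, 0.86, 0.01, 0.01, -0.0, -10.0, 0.2],[-3.72, 0.22, 0.01, 0.01, -0.0, -10.0, 0.2],[-3.7, -0.43, 0.01, 0.01, -0.0, -10.0, 0.2]]]
```

Call:
{"name": "move_arm", "arguments": {
  "series": [
    [[2.05, 3.1, 0, 0, 0, -10, 1], [1.5, 3.4, 0, 0, 0, -10, 1], [0.85, 3.6, 0, 0, 0, -10, 1], [0.2, 3.7, 0, 0, 0, -10, 1], [-0.45, 3.7, 0, 0, 0, -10, 1], [-1.05, 3.55, 0, 0, 0, -10, 1], [-1.65, 3.35, 0, 0, 0, -10, 1], [-2.2, 3, 0, 0, 0, -10, 1], [-2.7, 2.55, 0, 0, 0, -10, 1], [-3.1, 2.05, 0, 0, 0, -10, 1], [-3.4, 1.5, 0, 0, 0, -10, 1], [-3.6, 0.85, 0, 0, 0, -10, 1]]
  ]
}}

```text
time_s: 1.65
tcp_pos: [0.487, -0.2112, 0.2224]
ee_rot: [[-0.611, -0.791, -0.0], [-0.791, 0.611, 0.0], [0.0, 0.0, -1.0]]
wrist_force: [0.4, -0.7, -0.1]
gripper_width: 1.001
```

Call:
{"name": "move_arm", "arguments": {
  "series": [
    [[-3.7, 0.2, 0, 0, 0, -10, 1], [-3.7, -0.45, 0, 0, 0, -10, 1], [0, 0, 0, 0, 0, 0, 1], [0, 0, 0, 0, 0, 0, 1]]
  ]
}}

```text
time_s: 2.15
tcp_pos: [0.5288, -0.1515, 0.2222]
ee_rot: [[-0.31, -0.951, -0.001], [-0.951, 0.31, 0.0], [0.0, 0.001, -1.0]]
wrist_force: [0.0, 0.2, -0.3]
gripper_width: 1.0
```

Run:
```python
from h import *
st(); c=cap('wrist','w1'); np.save('pics/w1s.npy',r.sense(),allow_pickle=True)
```

```text
t 2.15 p [ 528.8 -151.5  222.2] phi -108.06 tilt [-0.06  0.  ] F [ 0.01  0.18 -0.27] M [-0.035  0.149  0.031] w 1.0 j [  0.9  14.8 -10.2  -0.  -65.1  71. ]
```

View pics/w1.png

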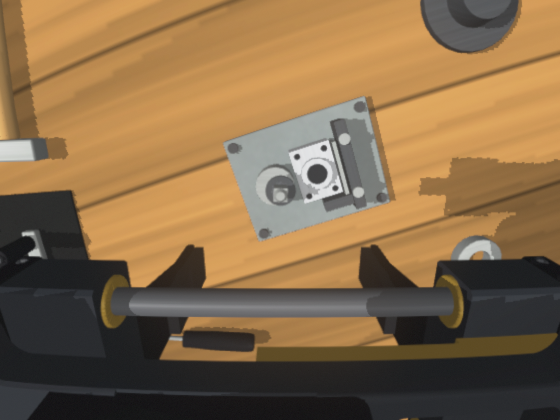

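Run:
```python
from h import *
c=load('w1');
cv2.imwrite('pics/w1z.png',cv2.resize(c['color'][90:245,220:395],None,fx=4.5,fy=3.8,interpolation=2)[:590])
cv2.imwrite('pics/w1z2.png',cv2.resize(c['color'][155:215,245:315],None,fx=9,fy=9,interpolation=2))
```

```text
(no output)
```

View pics/w1z2.png

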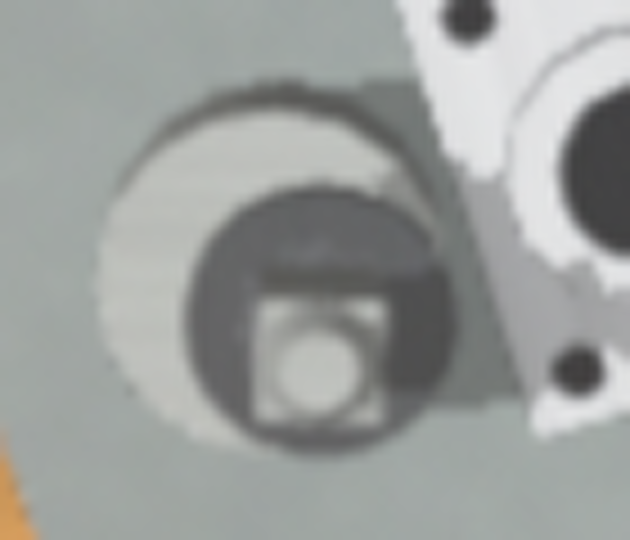

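Run:
```python
from h import *
c=load('w1');s=np.load('pics/w1s.npy',allow_pickle=True).item()
f=lambda x,y:(245-.5+.5/9+x/9,155-.5+.5/9+y/9)
print('nose',onz(c,f(318,367),.080,s).round(4), 'edges',[onz(c,f(*q),.080,s).round(4)[:2] for q in((273,367),(364,367))])
sq=np.array([onz(c,f(*q),.075,s) for q in((250,299),(388,296),(388,425),(250,428))]);print(sq.round(4),sq.mean(0).round(4))
for i in range(4):
    d=sq[(i+1)%4]-sq[i];print(np.linalg.norm(d).round(4),np.degrees(np.arctan2(d[1],d[0])).round(1))
# shoulder circle: left 185 right 458, top 183 bottom 456
print('sh',onz(c,f(321,320),.058,s).round(4),[onz(c,f(*q),.058,s).round(4)[:2] for q in((185,320),(458,320))])
print('disc',onz(c,f(280,282),.045,s).round(4))
for n,uv,z in(('top',(0,0),0),):
    pass
t=load('top0');sd=load('side0')
P=[onz(c,f(318,367),.080,s)]
print('proj top',proj(t,P),'side',proj(sd,P))
```

```text
nose [ 0.5307 -0.1513  0.08  ] edges [array([ 0.5323, -0.1467]), array([ 0.5292, -0.1561])]
[[ 0.5392 -0.1462  0.075 ]
 [ 0.5348 -0.1608  0.075 ]
 [ 0.5208 -0.1562  0.075 ]
 [ 0.5252 -0.1415  0.075 ]] [ 0.53   -0.1512  0.075 ]
0.0152 -106.9
0.0147 162.2
0.0154 73.1
0.0148 -18.6
sh [ 0.5307 -0.1516  0.058 ] [array([ 0.5356, -0.1365]), array([ 0.5257, -0.1667])]
disc [ 0.5337 -0.1473  0.045 ]
proj top [[343.60336838 213.39261121]] side [[314.90592899 175.9651977 ]]
```

Run:
```python
from h import *
plan((.477,.2035,.20),-108,7,.2)
```

```text
tot d cm [-32.17  15.94   2.24] w [ 0.04 -0.01 -0.09]
[[[-4.6, 2.28, 0.32, 0.01, -0.0, -0.01, 0.2],[-4.6, 2.28, 0.32, 0.01, -0.0, -0.01, 0.2],[-4.6, 2.28, 0.32, 0.01, -0.0, -0.01, 0.2],[-4.6, 2.27, 0.32, 0.01, -0.0, -0.01, 0.2],[-4.6, 2.27, 0.32, 0.01, -0.0, -0.01, 0.2],[-4.6, 2.27, 0.32, 0.01, -0.0, -0.01, 0.2],[-4.6, 2.27, 0.32, 0.01, -0.0, -0.01, 0.2]]]
```

Call:
{"name": "move_arm", "arguments": {
  "series": [
    [[-4.6, 2.3, 0.3, 0, 0, 0, 0.2], [-4.6, 2.3, 0.3, 0, 0, 0, 0.2], [-4.6, 2.3, 0.3, 0, 0, 0, 0.2], [-4.6, 2.3, 0.3, 0, 0, 0, 0.2], [-4.6, 2.3, 0.3, 0, 0, 0, 0.2], [-4.6, 2.3, 0.3, 0, 0, 0, 0.2], [-4.6, 2.2, 0.3, 0, 0, 0, 0.2], [0, 0, 0, 0, 0, 0, 0.2], [0, 0, 0, 0, 0, 0, 0.2]]
  ]
}}

```text
time_s: 3.32
tcp_pos: [0.4765, 0.2034, 0.2015]
ee_rot: [[-0.31, -0.951, -0.0], [-0.951, 0.31, -0.0], [0.0, 0.0, -1.0]]
wrist_force: [-0.4, 0.2, -0.2]
gripper_width: 0.601
```

Run:
```python
from h import *
st(); c=cap('wrist','w2'); np.save('pics/w2s.npy',r.sense(),allow_pickle=True)
```

```text
t 3.33 p [476.5 203.4 201.5] phi -108.07 tilt [-0.02 -0.02] F [-0.36  0.24 -0.19] M [-0.051  0.179 -0.002] w 0.601 j [ 41.1  12.7 -16.2   0.  -61.1  30.8]
```

View pics/w2.png

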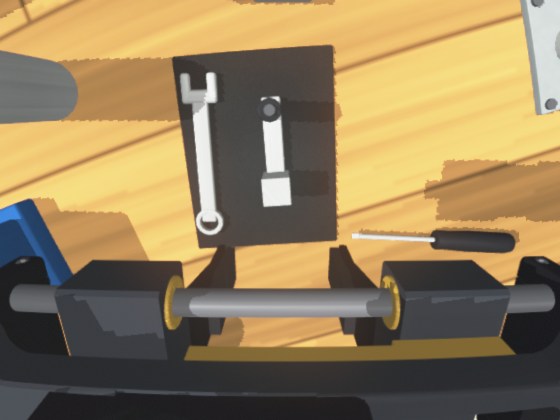

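Run:
```python
from h import *
c=load('w2');
cv2.imwrite('pics/w2z.png',cv2.resize(c['color'][85:220,235:325],None,fx=4.4,fy=4.4,interpolation=2)[:600])
cv2.imwrite('pics/w2z2.png',cv2.resize(c['color'][160:220,245:315],None,fx=9,fy=9,interpolation=2))
```

```text
(no output)
```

View pics/w2z.png

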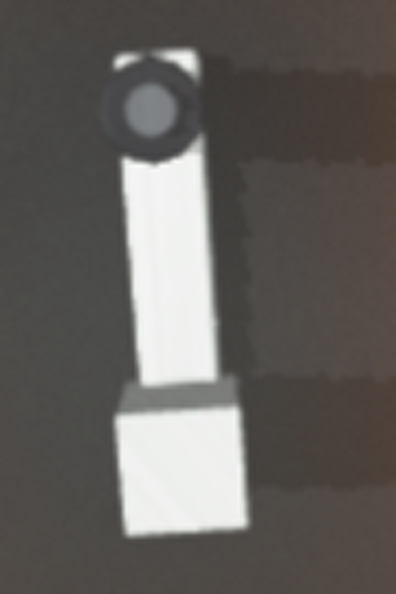

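View pics/w2z2.png

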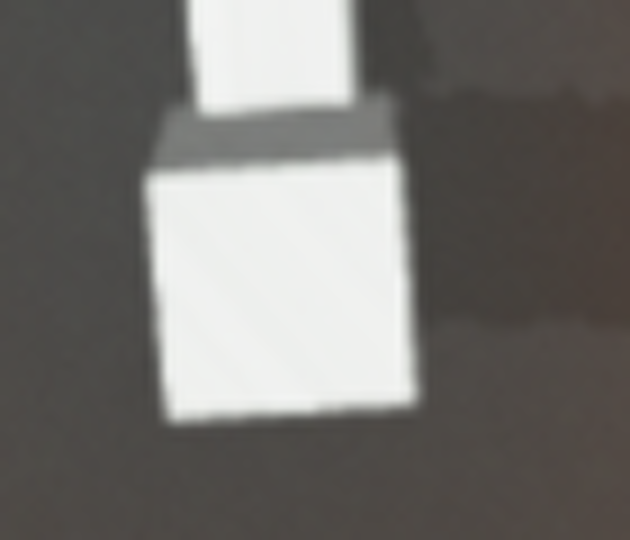

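Run:
```python
from h import *
c=load('w2');s=np.load('pics/w2s.npy',allow_pickle=True).item()
f=lambda x,y:(245-.5+.5/9+x/9,160-.5+.5/9+y/9)
sq=np.array([onz(c,f(*q),.049,s) for q in((146,173),(402,157),(419,404),(168,420))]);print(sq.round(4),sq.mean(0).round(4))
for i in range(4):
    d=sq[(i+1)%4]-sq[i];print(np.linalg.norm(d).round(4),np.degrees(np.arctan2(d[1],d[0])).round(1))
g=lambda x,y:(235-.5+x/4.4,85-.5+y/4.4)
gp=onz(c,g(151,109),.067,s);print('grip?',gp,gp-sq.mean(0)); d=gp-sq.mean(0);print(np.hypot(d[0],d[1]),np.degrees(np.arctan2(d[1],d[0])))
print(proj(load('top0'),[sq.mean(0)]),proj(load('side0'),[sq.mean(0)]))
for q in ((174,56),(332,45),(337,240),(199,247)): print('mat',onz(c,q,.004,s).round(4))
print('wrench',onz(c,(209,222),.008,s),onz(c,(198,88),.008,s))
```

```text
[[0.4985 0.2172 0.049 ]
 [0.4913 0.1896 0.049 ]
 [0.4636 0.1965 0.049 ]
 [0.4707 0.2243 0.049 ]] [0.481  0.2069 0.049 ]
0.0285 -104.5
0.0286 166.1
0.0287 75.6
0.0287 -14.2
grip? [0.5589634  0.18748285 0.067     ] [ 0.07793993 -0.01943656  0.018     ]
0.08032690983646879 -14.002738255246683
[[209.80717949 228.38795974]] [[246.44841853 281.66794186]]
mat [0.6438 0.2666 0.004 ]
mat [0.6016 0.1065 0.004 ]
mat [0.3907 0.1598 0.004 ]
mat [0.4344 0.323  0.004 ]
wrench [0.46170186 0.29763738 0.008     ] [0.60478254 0.25345851 0.008     ]
```

Run:
```python
from h import *
plan((.481,.207,.014),-104.2,5,.2)
```

```text
tot d cm [-0.52 -0.3  18.76] w [ 0.01 -0.02 -3.91]
[[[-0.1, -0.06, 3.75, 0.0, -0.0, -0.78, 0.2],[-0.1, -0.06, 3.75, 0.0, -0.0, -0.78, 0.2],[-0.1, -0.06, 3.75, 0.0, -0.0, -0.78, 0.2],[-0.1, -0.06, 3.75, 0.0, -0.0, -0.78, 0.2],[-0.1, -0.06, 3.75, 0.0, -0.0, -0.78, 0.2]]]
```

Call:
{"name": "move_arm", "arguments": {
  "series": [
    [[-0.5, -0.3, 3, 0, 0, -3.9, 0.2], [0, 0, 4, 0, 0, 0, 0.2], [0, 0, 4, 0, 0, 0, 0.2], [0, 0, 3, 0, 0, 0, 0.2], [0, 0, 2.5, 0, 0, 0, 0.2], [0, 0, 2.2, 0, 0, 0, 0.2], [0, 0, 0, 0, 0, 0, 0.2]]
  ]
}}

```text
time_s: 4.25
tcp_pos: [0.4804, 0.2059, 0.0134]
ee_rot: [[-0.246, -0.969, -0.003], [-0.969, 0.246, -0.003], [0.003, 0.002, -1.0]]
wrist_force: [0.2, -0.1, 1.1]
gripper_width: 0.598
```

Run:
```python
from h import *
st(); c=cap('wrist','w3'); cap('side','s3')
```

```text
t 4.25 p [480.4 205.9  13.4] phi -104.26 tilt [-0.17 -0.14] F [ 0.17 -0.05  1.08] M [-0.105  0.168  0.006] w 0.598 j [ 41.   26.9 -27.9  -0.  -35.5  34.7]
```

View pics/w3.png

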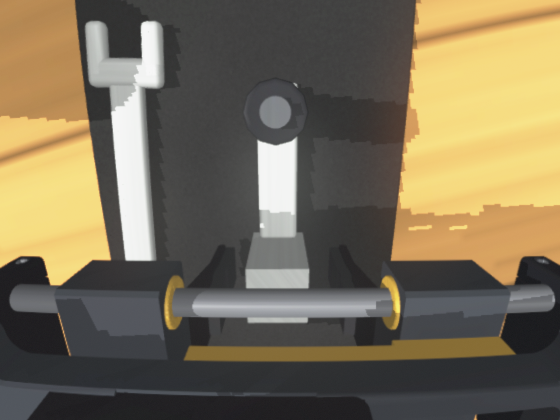

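Call:
{"name": "move_arm", "arguments": {
  "series": [
    [[0, 0, 0, 0, 0, 0, -0.2], [0, 0, 0, 0, 0, 0, -0.4], [0, 0, 0, 0, 0, 0, -1], [0, 0, 0, 0, 0, 0, -1], [0, 0, 0, 0, 0, 0, -1], [0, 0, 0, 0, 0, 0, -1]]
  ]
}}

```text
time_s: 5.1
tcp_pos: [0.4811, 0.2082, 0.015]
ee_rot: [[-0.244, -0.97, 0.0], [-0.97, 0.244, 0.0], [-0.0, -0.0, -1.0]]
wrist_force: [-2.0, -0.5, 6.0]
gripper_width: 0.318
```

Run:
```python
from h import *
st()
```

```text
t 5.1 p [481.1 208.2  15. ] phi -104.1 tilt [0.02 0.01] F [-1.96 -0.45  6.01] M [-0.257  0.541 -0.095] w 0.318 j [ 41.1  26.8 -27.8   0.  -35.5  34.7]
```

Call:
{"name": "move_arm", "arguments": {
  "series": [
    [[0, 0, -1, 0, 0, 0, -1], [0, 0, -3, 0, 0, 0, -1], [0, 0, -4, 0, 0, 0, -1], [0, 0, -3, 0, 0, 0, -1], [0, 0, -1, 0, 0, 0, -1], [0, 0, 0, 0, 0, 0, -1], [0, 0, 0, 0, 0, 0, -1]]
  ]
}}

```text
time_s: 5.98
tcp_pos: [0.4799, 0.2074, 0.1328]
ee_rot: [[-0.244, -0.97, -0.003], [-0.97, 0.244, -0.002], [0.003, 0.003, -1.0]]
wrist_force: [0.3, -0.7, -4.1]
gripper_width: 0.323
```

Run:
```python
from h import *
s=st(); c=cap('wrist','w4'); np.save('pics/w4s.npy',s,allow_pickle=True)
cv2.imwrite('pics/w4z.png',cv2.resize(c['color'][60:330,200:360],None,fx=2.2*1.6,fy=2.2,interpolation=2))
plan((.5305,-.1513,.115),-107.5,7,-1)
```

```text
t 5.97 p [479.9 207.4 132.8] phi -104.14 tilt [-0.19 -0.11] F [ 0.28 -0.74 -4.13] M [-0.09   0.242 -0.011] w 0.323 j [ 41.1  17.3 -20.9  -0.  -52.   34.7]
tot d cm [ 33.55 -13.65   1.84] w [ 0.14 -0.16  3.37]
[[[4.79, -1.95, 0.26, 0.02, -0.02, 0.48, -1],[4.78, -1.99, 0.26, 0.02, -0.02, 0.48, -1],[4.76, -2.03, 0.26, 0.02, -0.02, 0.48, -1],[4.74, -2.07, 0.26, 0.02, -0.02, 0.48, -1],[4.73, -2.11, 0.26, 0.02, -0.02, 0.48, -1],[4.71, -2.15, 0.26, 0.02, -0.02, 0.48, -1],[4.69, -2.19, 0.26, 0.02, -0.02, 0.48, -1]]]
```

View pics/w4.png

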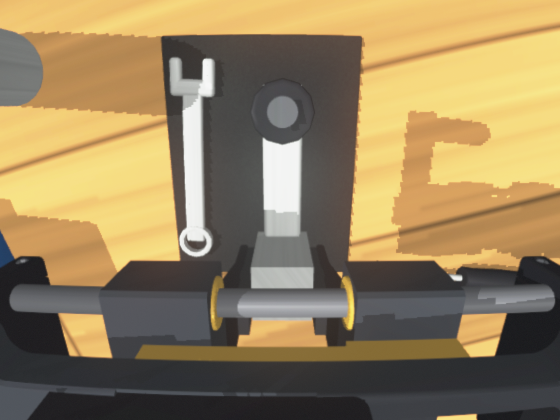

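Run:
```python
from h import *
c=load('w4');T=np.array(c['tool_from_camera'])
cv2.imwrite('pics/w4z.png',cv2.resize(c['color'][70:300,235:330],None,fx=5,fy=2.6,interpolation=2))
def ont(uv,z):
    p=cv2.undistortPoints(np.array([[uv]],float),K(c),np.array(c['D'],float))[0,0];d=T[:3,:3]@np.array([p[0],p[1],1.]);o=T[:3,3];return (o+d*(z-o[2])/d[2])*1000
print('griptop',ont((282.5,111),.011-.063))
for q in((253,262),(312,262)):print('hub top edge',ont(q,.011-.045))
for q in((256,233),(307,233)):print('hub at arm top?',ont(q,.011-.010))
```

```text
griptop [  0.77860754 -80.47029259 -52.        ]
hub top edge [-12.21367956 -16.66441103 -34.        ]
hub top edge [ 13.87166168 -16.634974   -34.        ]
hub at arm top? [-13.53796943 -16.87616052   1.        ]
hub at arm top? [ 14.30614934 -16.84883376   1.        ]
```

View pics/w4z.png

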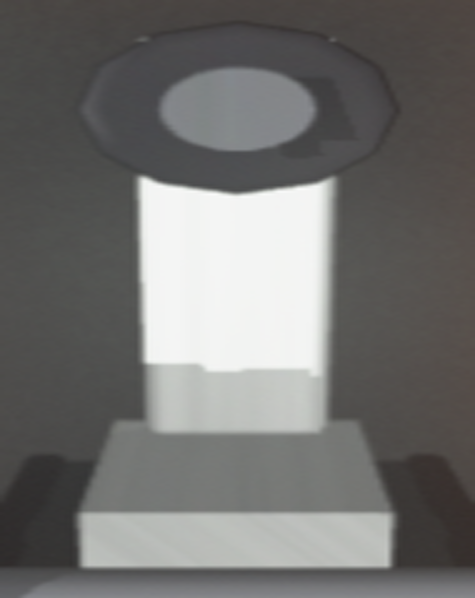

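Run:
```python
from h import *
c=load('w4');T=np.array(c['tool_from_camera'])
def ont(uv,z):
    p=cv2.undistortPoints(np.array([[uv]],float),K(c),np.array(c['D'],float))[0,0];d=T[:3,:3]@np.array([p[0],p[1],1.]);o=T[:3,3];return ((o+d*(z-o[2])/d[2])*1000).round(1)
for z in(.009,.011,.013):
  print('griptop',ont((282.4,111.5),z-.063),[ont(q,z-.045) for q in((250.8,267.3),(313,267.3))],[ont(q,z-.010) for q in((254,235.7),(308,235.7))])
```

```text
griptop [  0.7 -80.3 -54. ] [array([-13.1, -15.1, -36. ]), array([ 14.2, -15.1, -36. ])] [array([-14.5, -16.1,  -1. ]), array([ 14.7, -16.1,  -1. ])]
griptop [  0.7 -80.3 -52. ] [array([-13.3, -14.1, -34. ]), array([ 14.4, -14. , -34. ])] [array([-14.7, -15.3,   1. ]), array([ 14.9, -15.3,   1. ])]
griptop [  0.8 -80.3 -50. ] [array([-13.5, -13. , -32. ]), array([ 14.6, -13. , -32. ])] [array([-14.9, -14.5,   3. ]), array([ 15.1, -14.5,   3. ])]
```

Call:
{"name": "move_arm", "arguments": {
  "series": [
    [[4.8, -1.95, 0, 0, 0, 0.5, -1], [4.8, -2, 0, 0, 0, 0.5, -1], [4.75, -2.05, 0, 0, 0, 0.5, -1], [4.75, -2.05, 0, 0, 0, 0.5, -1], [4.75, -2.1, 0.5, 0, 0, 0.5, -1], [4.7, -2.15, 0.8, 0, 0, 0.5, -1], [4.7, -2.2, 0.8, 0, 0, 0.4, -1], [0, 0, 0, 0, 0, 0, -1], [0, 0, 0, 0, 0, 0, -1]]
  ]
}}

```text
time_s: 7.15
tcp_pos: [0.5305, -0.1514, 0.1123]
ee_rot: [[-0.302, -0.953, -0.003], [-0.953, 0.302, 0.0], [0.001, 0.002, -1.0]]
wrist_force: [-0.4, 0.5, -4.2]
gripper_width: 0.317
```

Run:
```python
from h import *
s=st(); c=cap('side','s5');cv2.imwrite('pics/s5z.png',cv2.resize(c['color'][100:220,250:380],None,fx=5,fy=5,interpolation=2))
plan((.5305,-.1513,.093),-107.5,1,-1)
```

```text
t 7.15 p [ 530.5 -151.4  112.3] phi -107.56 tilt [-0.15  0.01] F [-0.44  0.45 -4.15] M [-0.04   0.212  0.026] w 0.317 j [  0.9  21.1 -18.4  -0.  -50.6  71.5]
tot d cm [0.05 0.01 1.98] w [ 0.09 -0.02  0.01]
[[[0.05, 0.01, 1.98, 0.09, -0.02, 0.01, -1]]]
```

View pics/s5z.png

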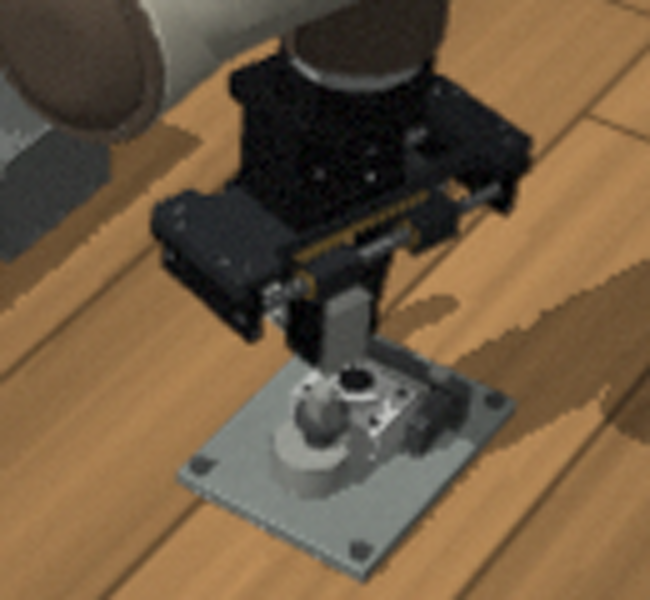

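Call:
{"name": "move_arm", "arguments": {
  "series": [
    [[0, 0, 1, 0, 0, 0, -1], [0, 0, 0.8, 0, 0, 0, -1], [0, 0, 0.4, 0, 0, 0, -1], [0, 0, 0.3, 0, 0, 0, -1], [0, 0, 0, 0, 0, 0, -1]]
  ]
}}

```text
time_s: 7.82
tcp_pos: [0.5312, -0.1512, 0.0884]
ee_rot: [[-0.301, -0.954, -0.0], [-0.954, 0.301, -0.0], [0.0, 0.0, -1.0]]
wrist_force: [-0.5, 0.3, -4.5]
gripper_width: 0.315
```

Run:
```python
from h import *
st()
```

```text
t 7.83 p [ 531.2 -151.2   88.4] phi -107.5 tilt [-0.02 -0.  ] F [-0.46  0.3  -4.49] M [-0.056  0.177 -0.024] w 0.315 j [  0.9  22.8 -20.   -0.  -47.2  71.6]
```

No contact yet (underside at about 77 mm). On in small steps.

Call:
{"name": "move_arm", "arguments": {
  "series": [
    [[0, 0, 0.25, 0, 0, 0, -1], [0, 0, 0.2, 0, 0, 0, -1], [0, 0, 0.2, 0, 0, 0, -1], [0, 0, 0, 0, 0, 0, -1]]
  ]
}}

```text
time_s: 8.32
tcp_pos: [0.532, -0.1514, 0.0848]
ee_rot: [[-0.3, -0.954, 0.002], [-0.954, 0.3, -0.001], [0.0, -0.002, -1.0]]
wrist_force: [-4.2, 1.9, 10.4]
gripper_width: 0.318
```

Run:
```python
from h import *
st()
```

```text
t 8.32 p [ 532.  -151.4   84.8] phi -107.44 tilt [ 0.12 -0.06] F [-4.23  1.88 10.43] M [ 0.61   1.617 -0.014] w 0.318 j [  0.9  23.1 -20.2   0.1 -46.6  71.6]
```

Call:
{"name": "move_arm", "arguments": {
  "series": [
    [[0, 0.05, -0.1, 0, 0, 0, -1], [0, 0.05, 0, 0, 0, 0, -1], [0, 0, 0, 0, 0, 0, -1]]
  ]
}}

```text
time_s: 8.7
tcp_pos: [0.5311, -0.151, 0.084]
ee_rot: [[-0.301, -0.954, 0.003], [-0.954, 0.301, -0.0], [-0.001, -0.003, -1.0]]
wrist_force: [0.2, -0.2, -3.6]
gripper_width: 0.318
```

Run:
```python
from h import *
st()
```

```text
t 8.7 p [ 531.1 -151.    84. ] phi -107.5 tilt [ 0.15 -0.01] F [ 0.16 -0.18 -3.59] M [-0.02   0.191  0.012] w 0.318 j [  1.   23.1 -20.4   0.  -46.4  71.5]
```

Call:
{"name": "move_arm", "arguments": {
  "series": [
    [[0, 0.02, 0.2, 0, 0, 0, -1], [0, 0, 0.2, 0, 0, 0, -1], [0, 0, 0.2, 0, 0, 0, -1], [0, 0, 0, 0, 0, 0, -1]]
  ]
}}

```text
time_s: 9.2
tcp_pos: [0.5302, -0.1508, 0.0765]
ee_rot: [[-0.301, -0.954, -0.0], [-0.954, 0.301, 0.0], [-0.0, 0.0, -1.0]]
wrist_force: [1.6, 1.1, -6.0]
gripper_width: 0.321
```

Run:
```python
from h import *
st()
```

```text
t 9.2 p [ 530.2 -150.8   76.5] phi -107.52 tilt [-0.01  0.01] F [ 1.56  1.11 -5.95] M [ 0.067 -0.295 -0.033] w 0.321 j [  1.   23.6 -20.8  -0.  -45.6  71.5]
```

Call:
{"name": "move_arm", "arguments": {
  "series": [
    [[0, -0.02, 0.2, 0, 0, 0, -1], [0, 0, 0.2, 0, 0, 0, -1], [0, 0, 0.15, 0, 0, 0, -1], [0, 0, 0.1, 0, 0, 0, -1], [0, 0, 0, 0, 0, 0, -1]]
  ]
}}

```text
time_s: 9.82
tcp_pos: [0.5302, -0.1508, 0.0704]
ee_rot: [[-0.301, -0.954, -0.0], [-0.954, 0.301, 0.0], [-0.0, 0.0, -1.0]]
wrist_force: [1.1, 2.0, -4.5]
gripper_width: 0.319
```

Run:
```python
from h import *
st()
```

```text
t 9.82 p [ 530.2 -150.8   70.4] phi -107.51 tilt [-0.    0.01] F [ 1.15  2.02 -4.51] M [ 0.498 -0.065 -0.004] w 0.319 j [  1.   24.1 -21.1  -0.  -44.8  71.5]
```

Call:
{"name": "move_arm", "arguments": {
  "series": [
    [[0, 0, 0.1, 0, 0, 0, -1], [0, 0, 0.1, 0, 0, 0, -1], [0, 0, 0.1, 0, 0, 0, -1], [0, 0, 0, 0, 0, 0, -1]]
  ]
}}

```text
time_s: 10.32
tcp_pos: [0.5304, -0.1509, 0.0691]
ee_rot: [[-0.3, -0.954, 0.001], [-0.954, 0.3, -0.0], [0.0, -0.001, -1.0]]
wrist_force: [-2.6, 4.5, 6.0]
gripper_width: 0.321
```

Run:
```python
from h import *
st(); c=cap('side','s6');cv2.imwrite('pics/s6z.png',cv2.resize(c['color'][120:220,260:370],None,fx=6,fy=6,interpolation=2))
```

```text
t 10.32 p [ 530.4 -150.9   69.1] phi -107.48 tilt [ 0.03 -0.02] F [-2.59  4.51  6.01] M [ 1.221  0.937 -0.038] w 0.321 j [  1.   24.2 -21.2   0.  -44.5  71.5]
```

View pics/s6z.png

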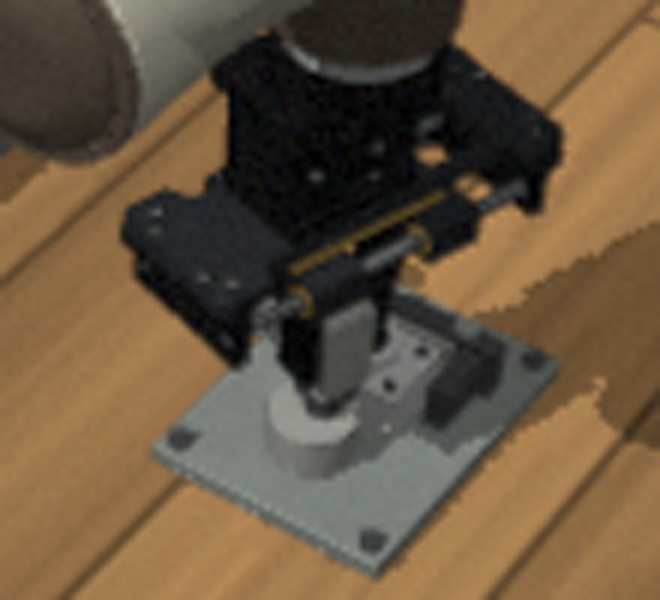

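Call:
{"name": "move_arm", "arguments": {
  "series": [
    [[-0.05, 0.02, -0.1, 0, 0, 0, -1], [0, 0, 0, 0, 0, 4, -1], [0, 0, 0, 0, 0, 4, -1], [0, 0, 0, 0, 0, 4, -1], [0, 0, 0, 0, 0, 4, -1], [0, 0, 0, 0, 0, 0, -1]]
  ]
}}

```text
time_s: 11.12
tcp_pos: [0.5307, -0.1504, 0.0691]
ee_rot: [[-0.551, -0.835, 0.001], [-0.835, 0.551, -0.0], [-0.0, -0.001, -1.0]]
wrist_force: [-0.4, 2.6, 2.9]
gripper_width: 0.318
```

Run:
```python
from h import *
st()
```

```text
t 11.12 p [ 530.7 -150.4   69.1] phi -123.44 tilt [ 0.06 -0.01] F [-0.42  2.58  2.88] M [0.806 0.321 0.049] w 0.318 j [  1.   24.2 -21.2   0.  -44.5  55.5]
```

Call:
{"name": "move_arm", "arguments": {
  "series": [
    [[0, 0, 0, 0, 0, 4, -1], [0, 0, 0, 0, 0, 4, -1], [0, 0, 0, 0, 0, 4, -1], [0, 0, 0, 0, 0, 4, -1]]
  ]
}}

```text
time_s: 11.62
tcp_pos: [0.5308, -0.1503, 0.069]
ee_rot: [[-0.76, -0.65, 0.001], [-0.65, 0.76, -0.0], [-0.001, -0.001, -1.0]]
wrist_force: [-1.3, 3.4, 2.3]
gripper_width: 0.316
```

Run:
```python
from h import *
s=st(); c=cap('wrist','w7'); np.save('pics/w7s.npy',s,allow_pickle=True)
```

```text
t 11.62 p [ 530.8 -150.3   69. ] phi -139.47 tilt [ 0.07 -0.02] F [-1.29  3.44  2.29] M [1.007 0.348 0.313] w 0.316 j [  1.   24.2 -21.2   0.  -44.5  39.5]
```

View pics/w7.png

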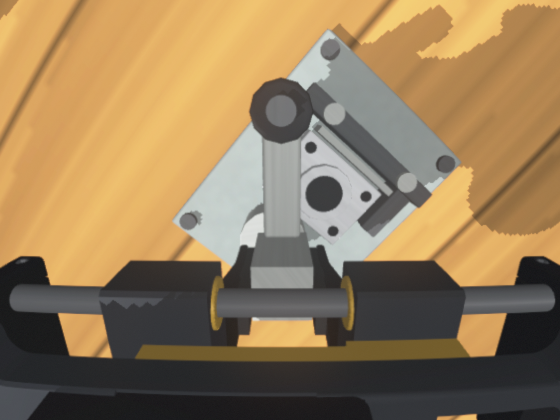

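Call:
{"name": "move_arm", "arguments": {
  "series": [
    [[-0.02, 0.02, 0, 0, 0, 4, -1], [0, 0, 0, 0, 0, 4, -1], [0, 0, 0, 0, 0, 4, -1]]
  ]
}}

```text
time_s: 12.05
tcp_pos: [0.5309, -0.1502, 0.0691]
ee_rot: [[-0.878, -0.478, 0.001], [-0.478, 0.878, -0.001], [-0.001, -0.001, -1.0]]
wrist_force: [-0.4, 3.1, 2.4]
gripper_width: 0.323
```

Run:
```python
from h import *
s=st()
```

```text
t 12.05 p [ 530.9 -150.2   69.1] phi -151.44 tilt [ 0.08 -0.03] F [-0.41  3.09  2.42] M [0.746 0.245 0.366] w 0.323 j [  1.1  24.2 -21.2   0.  -44.5  27.5]
```

Call:
{"name": "move_arm", "arguments": {
  "series": [
    [[0, 0, 0, 0, 0, 4, -1], [0, 0, 0, 0, 0, 4, -1], [0, 0, 0, 0, 0, 4, -1]]
  ]
}}

```text
time_s: 12.42
tcp_pos: [0.531, -0.1502, 0.0691]
ee_rot: [[-0.959, -0.285, 0.001], [-0.285, 0.959, -0.0], [-0.001, -0.001, -1.0]]
wrist_force: [-0.4, 2.8, 2.6]
gripper_width: 0.318
```

Run:
```python
from h import *
s=st()
```

```text
t 12.43 p [ 531.  -150.2   69.1] phi -163.44 tilt [ 0.08 -0.03] F [-0.45  2.78  2.57] M [0.865 0.182 0.367] w 0.318 j [  1.1  24.2 -21.2   0.  -44.5  15.5]
```

Call:
{"name": "move_arm", "arguments": {
  "series": [
    [[0, 0, 0, 0, 0, 4, -1], [0, 0, 0, 0, 0, 4, -1]]
  ]
}}

```text
time_s: 12.68
tcp_pos: [0.531, -0.1501, 0.0691]
ee_rot: [[-0.989, -0.149, 0.002], [-0.149, 0.989, -0.0], [-0.001, -0.001, -1.0]]
wrist_force: [0.5, 2.4, 2.6]
gripper_width: 0.317
```

Run:
```python
from h import *
s=st()
```

```text
t 12.68 p [ 531.  -150.1   69.1] phi -171.43 tilt [ 0.09 -0.03] F [0.53 2.37 2.56] M [0.879 0.126 0.382] w 0.317 j [  1.1  24.2 -21.2   0.  -44.5   7.5]
```

Call:
{"name": "move_arm", "arguments": {
  "series": [
    [[0, 0, 0, 0, 0, 3, -1], [0, 0, 0, 0, 0, 3, -1]]
  ]
}}

```text
time_s: 12.92
tcp_pos: [0.5311, -0.1501, 0.0691]
ee_rot: [[-0.999, -0.045, 0.002], [-0.045, 0.999, -0.0], [-0.002, -0.001, -1.0]]
wrist_force: [-0.6, 2.2, 2.2]
gripper_width: 0.316
```

Run:
```python
from h import *
s=st(); c=cap('wrist','w8'); cv2.imwrite('pics/w8z.png',cv2.resize(c['color'][:300,200:500],None,fx=2,fy=2,interpolation=2))
```

```text
t 12.93 p [ 531.1 -150.1   69.1] phi -177.4 tilt [ 0.1  -0.03] F [-0.6   2.23  2.15] M [0.901 0.116 0.375] w 0.316 j [  1.1  24.2 -21.2   0.  -44.5   1.5]
```

View pics/w8z.png

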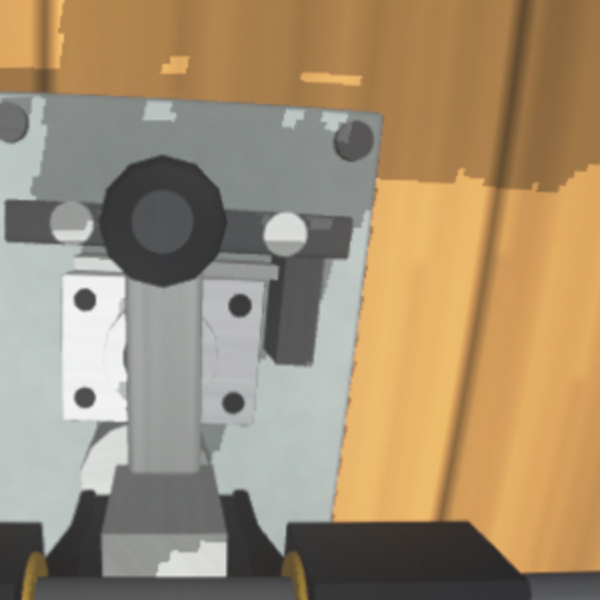

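Call:
{"name": "move_arm", "arguments": {
  "series": [
    [[0, 0, 0, 0, 0, 3, -1], [0, 0, 0, 0, 0, 3, -1]]
  ]
}}

```text
time_s: 13.22
tcp_pos: [0.5311, -0.1501, 0.069]
ee_rot: [[-0.998, 0.059, 0.002], [0.059, 0.998, -0.0], [-0.002, -0.0, -1.0]]
wrist_force: [0.3, 2.2, 3.3]
gripper_width: 0.319
```

Run:
```python
from h import *
s=st()
```

```text
t 13.22 p [ 531.1 -150.1   69. ] phi 176.61 tilt [ 0.1  -0.02] F [0.3  2.18 3.26] M [0.88  0.009 0.49 ] w 0.319 j [  1.1  24.2 -21.2   0.  -44.5  -4.5]
```

Call:
{"name": "move_arm", "arguments": {
  "series": [
    [[0, 0, 0, 0, 0, 2.5, -1], [0, 0, 0, 0, 0, 2.5, -1]]
  ]
}}

```text
time_s: 13.48
tcp_pos: [0.5311, -0.1501, 0.0691]
ee_rot: [[-0.989, 0.146, 0.002], [0.146, 0.989, -0.0], [-0.002, -0.0, -1.0]]
wrist_force: [0.6, 3.4, 3.2]
gripper_width: 0.321
```

Run:
```python
from h import *
s=st()
```

```text
t 13.47 p [ 531.1 -150.1   69.1] phi 171.63 tilt [ 0.11 -0.02] F [0.57 3.36 3.24] M [0.852 0.046 0.455] w 0.321 j [  1.1  24.2 -21.2   0.  -44.5  -9.5]
```

Call:
{"name": "move_arm", "arguments": {
  "series": [
    [[0, 0, 0, 0, 0, 2.5, -1], [0, 0, 0, 0, 0, 2.5, -1]]
  ]
}}

```text
time_s: 13.72
tcp_pos: [0.5312, -0.1501, 0.069]
ee_rot: [[-0.973, 0.23, 0.002], [0.23, 0.973, -0.001], [-0.002, -0.0, -1.0]]
wrist_force: [0.6, 2.6, 2.1]
gripper_width: 0.32
```

Run:
```python
from h import *
s=st(); c=cap('wrist','w9'); cv2.imwrite('pics/w9z.png',cv2.resize(c['color'][:300,200:500],None,fx=2,fy=2,interpolation=2))
```

```text
t 13.72 p [ 531.2 -150.1   69. ] phi 166.69 tilt [ 0.11 -0.03] F [0.57 2.56 2.11] M [ 0.826 -0.029  0.55 ] w 0.32 j [  1.1  24.2 -21.2   0.1 -44.5 -14.4]
```

View pics/w9z.png

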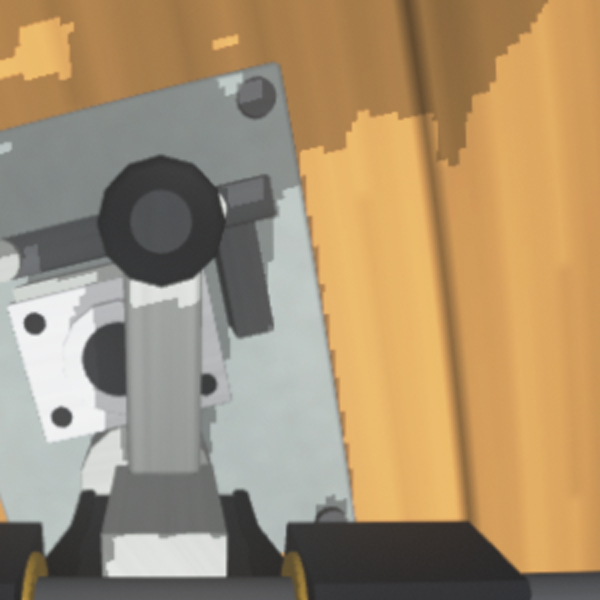

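Call:
{"name": "move_arm", "arguments": {
  "series": [
    [[0, 0, 0, 0, 0, 1.5, -1], [0, 0, 0, 0, 0, 1.5, -1]]
  ]
}}

```text
time_s: 14.02
tcp_pos: [0.5312, -0.1501, 0.0691]
ee_rot: [[-0.959, 0.283, 0.002], [0.283, 0.959, -0.0], [-0.002, 0.0, -1.0]]
wrist_force: [1.5, 2.6, 3.5]
gripper_width: 0.317
```

Run:
```python
from h import *
s=st()
```

```text
t 14.03 p [ 531.2 -150.1   69.1] phi 163.54 tilt [ 0.12 -0.03] F [1.53 2.59 3.54] M [ 0.867 -0.317  0.698] w 0.317 j [  1.1  24.2 -21.2   0.  -44.5 -17.6]
```

Call:
{"name": "move_arm", "arguments": {
  "series": [
    [[0, 0, 0, 0, 0, 1.5, -1]]
  ]
}}

```text
time_s: 14.15
tcp_pos: [0.5312, -0.1501, 0.0691]
ee_rot: [[-0.951, 0.309, 0.002], [0.309, 0.951, -0.0], [-0.002, 0.0, -1.0]]
wrist_force: [2.6, 2.9, 3.2]
gripper_width: 0.32
```

Run:
```python
from h import *
s=st()
```

```text
t 14.15 p [ 531.2 -150.1   69.1] phi 161.99 tilt [ 0.12 -0.02] F [2.59 2.86 3.19] M [ 0.855 -0.448  0.799] w 0.32 j [  1.1  24.2 -21.2   0.  -44.5 -19.1]
```

Call:
{"name": "move_arm", "arguments": {
  "series": [
    [[0, 0, 0, 0, 0, 0.8, -1]]
  ]
}}

```text
time_s: 14.28
tcp_pos: [0.5312, -0.1501, 0.0691]
ee_rot: [[-0.947, 0.322, 0.002], [0.322, 0.947, -0.0], [-0.002, 0.0, -1.0]]
wrist_force: [1.9, 2.8, 4.2]
gripper_width: 0.321
```

Run:
```python
from h import *
s=st()
c=cap('wrist','w10'); cv2.imwrite('pics/w10z.png',cv2.resize(c['color'][:300,200:500],None,fx=2,fy=2,interpolation=2))
s=st()
```

```text
t 14.28 p [ 531.2 -150.1   69.1] phi 161.2 tilt [ 0.12 -0.02] F [1.89 2.82 4.2 ] M [ 0.939 -0.597  0.889] w 0.321 j [  1.1  24.2 -21.2   0.  -44.5 -19.9]
t 14.32 p [ 531.2 -150.1   69. ] phi 161.18 tilt [ 0.12 -0.02] F [1.9  2.84 3.7 ] M [ 0.941 -0.632  0.741] w 0.318 j [  1.1  24.2 -21.2   0.  -44.5 -19.9]
```

View pics/w10z.png

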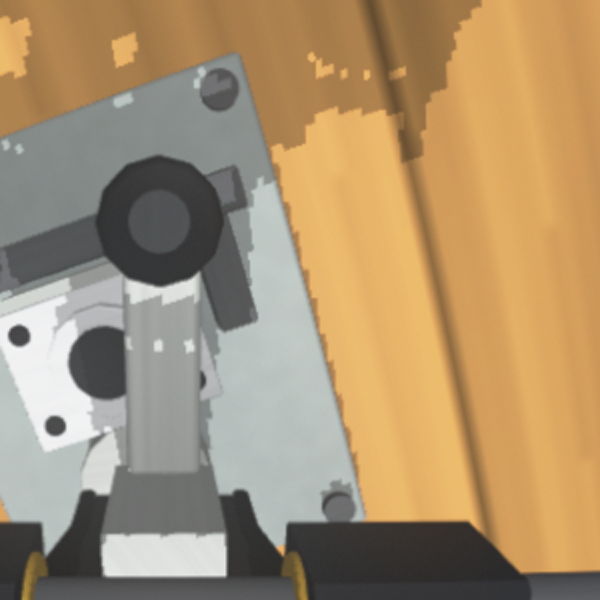

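Call:
{"name": "move_arm", "arguments": {
  "series": [
    [[0, 0, 0, 0, 0, -1.5, -1], [0, 0, 0, 0, 0, -1.5, -1], [0, 0, 0, 0, 0, -1.5, -1]]
  ]
}}

```text
time_s: 14.7
tcp_pos: [0.5312, -0.1501, 0.069]
ee_rot: [[-0.969, 0.248, 0.002], [0.248, 0.969, 0.0], [-0.002, 0.001, -1.0]]
wrist_force: [3.2, 2.6, 5.3]
gripper_width: 0.318
```

Run:
```python
from h import *
s=st()
```

```text
t 14.7 p [ 531.2 -150.1   69. ] phi 165.64 tilt [0.13 0.02] F [3.24 2.61 5.26] M [ 0.885 -0.782 -0.037] w 0.318 j [  1.   24.2 -21.2  -0.  -44.5 -15.4]
```

Call:
{"name": "move_arm", "arguments": {
  "series": [
    [[0, 0, 0, 0, 0, -1.5, -1], [0, 0, 0, 0, 0, 0, -1]]
  ]
}}

```text
time_s: 14.95
tcp_pos: [0.5311, -0.1502, 0.069]
ee_rot: [[-0.975, 0.223, 0.002], [0.223, 0.975, 0.0], [-0.002, 0.001, -1.0]]
wrist_force: [3.7, 2.9, 4.9]
gripper_width: 0.319
```

Run:
```python
from h import *
s=st()
```

```text
t 14.95 p [ 531.1 -150.2   69. ] phi 167.11 tilt [0.12 0.02] F [3.7  2.92 4.92] M [ 0.827 -0.741  0.03 ] w 0.319 j [  1.   24.2 -21.2  -0.  -44.5 -13.9]
```

Call:
{"name": "move_arm", "arguments": {
  "series": [
    [[-0.04, 0.05, -0.05, 0, 0, -1, -1], [0, 0, 0, 0, 0, -1, -1], [0, 0, 0, 0, 0, 0, -1]]
  ]
}}

```text
time_s: 15.32
tcp_pos: [0.5308, -0.1502, 0.069]
ee_rot: [[-0.982, 0.188, 0.0], [0.188, 0.982, -0.0], [-0.0, -0.0, -1.0]]
wrist_force: [2.8, -2.4, 2.8]
gripper_width: 0.322
```

Run:
```python
from h import *
s=st()
```

```text
t 15.32 p [ 530.8 -150.2   69. ] phi 169.18 tilt [ 0.   -0.02] F [ 2.78 -2.39  2.78] M [-0.525 -0.828  0.017] w 0.322 j [  1.1  24.2 -21.2   0.  -44.6 -11.9]
```

Call:
{"name": "move_arm", "arguments": {
  "series": [
    [[-0.03, -0.02, 0, 0, 0, 0, -1], [0, 0, -0.2, 0, 0, 0, -1], [0, 0, -0.3, 0, 0, 0, -1], [0, 0, -0.3, 0, 0, 0, -1]]
  ]
}}

```text
time_s: 15.82
tcp_pos: [0.5308, -0.1497, 0.0752]
ee_rot: [[-0.982, 0.188, -0.001], [0.188, 0.982, 0.001], [0.001, 0.001, -1.0]]
wrist_force: [6.6, -3.3, -8.2]
gripper_width: 0.322
```

Run:
```python
from h import *
s=st()
```

```text
t 15.82 p [ 530.8 -149.7   75.2] phi 169.15 tilt [-0.04  0.05] F [ 6.61 -3.28 -8.19] M [-0.527 -1.903  0.038] w 0.322 j [  1.1  23.8 -20.8  -0.1 -45.5 -11.9]
```

Call:
{"name": "move_arm", "arguments": {
  "series": [
    [[-0.07, -0.03, 0, 0, 0, 0, -1], [0, 0, 0, 0, 0, 0, -1]]
  ]
}}

```text
time_s: 16.08
tcp_pos: [0.5308, -0.1499, 0.0757]
ee_rot: [[-0.982, 0.188, -0.002], [0.188, 0.982, 0.001], [0.002, 0.001, -1.0]]
wrist_force: [4.6, 0.7, -5.7]
gripper_width: 0.323
```

Run:
```python
from h import *
s=st()
```

```text
t 16.07 p [ 530.8 -149.9   75.7] phi 169.15 tilt [-0.12  0.06] F [ 4.6   0.74 -5.65] M [ 0.186 -1.321  0.033] w 0.323 j [  1.   23.8 -20.7  -0.1 -45.7 -11.8]
```

Call:
{"name": "move_arm", "arguments": {
  "series": [
    [[-0.05, 0, -0.2, 0, 0, 0, -1], [0, 0, -0.3, 0, 0, 0, -1], [0, 0, -0.4, 0, 0, 0, -1], [0, 0, -0.4, 0, 0, 0, -1]]
  ]
}}

```text
time_s: 16.58
tcp_pos: [0.5307, -0.1505, 0.0901]
ee_rot: [[-0.982, 0.188, -0.003], [0.188, 0.982, 0.0], [0.003, -0.0, -1.0]]
wrist_force: [0.5, 0.3, -3.5]
gripper_width: 0.324
```

Run:
```python
from h import *
s=st()
```

```text
t 16.57 p [ 530.7 -150.5   90.1] phi 169.16 tilt [-0.17  0.01] F [ 0.49  0.25 -3.52] M [ 0.1    0.073 -0.025] w 0.324 j [  1.   22.7 -19.8  -0.  -47.6 -11.8]
```

Nearly off the nose; lift clear, then move up and sideways to inspect the fixture.

Call:
{"name": "move_arm", "arguments": {
  "series": [
    [[0, 0, -1, 0, 0, 0, -1], [0, 0, -2, 0, 0, 0, -1], [0, 0, -3, 0, 0, 0, -1], [0, 0, -2, 0, 0, 0, -1], [0, 0, 0, 0, 0, 0, -1]]
  ]
}}

```text
time_s: 17.2
tcp_pos: [0.533, -0.1506, 0.1723]
ee_rot: [[-0.982, 0.188, 0.004], [0.188, 0.982, -0.0], [-0.004, 0.001, -1.0]]
wrist_force: [0.4, -0.4, -3.9]
gripper_width: 0.317
```

Run:
```python
from h import *
s=st(); c=cap('wrist','w11');np.save('pics/w11s.npy',s,allow_pickle=True); cap('top','t11'); 
plan((.481,.208,.12),-104.2,10,-1)
```

```text
t 17.2 p [ 533.  -150.6  172.3] phi 169.19 tilt [ 0.25 -0.01] F [ 0.37 -0.41 -3.92] M [0.098 0.1   0.035] w 0.317 j [  1.   17.5 -14.1   0.  -58.2 -11.8]
tot d cm [11.67 34.24  4.99] w [ 8.000e-02 -5.000e-02 -8.664e+01]
[[[1.17, 3.42, 0.5, 0.01, -0.0, -8.66, -1],[0.64, 3.56, 0.5, 0.01, -0.0, -8.66, -1],[0.09, 3.62, 0.5, 0.01, -0.0, -8.66, -1],[-0.45, 3.59, 0.5, 0.01, -0.0, -8.66, -1],[-0.99, 3.48, 0.5, 0.01, -0.0, -8.66, -1],[-1.5, 3.29, 0.5, 0.01, -0.0, -8.66, -1],[-1.98, 3.03, 0.5, 0.01, -0.0, -8.66, -1],[-2.41, 2.7, 0.5, 0.01, -0.0, -8.66, -1],[-2.79, 2.3, 0.5, 0.01, -0.0, -8.66, -1],[-3.11, 1.86, 0.5, 0.01, -0.0, -8.66, -1]]]
```

View pics/w11.png

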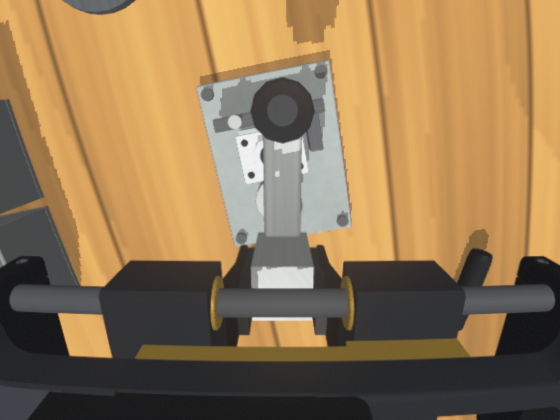

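Call:
{"name": "move_arm", "arguments": {
  "series": [
    [[1.2, 3.4, 0, 0, 0, -8.7, -1], [0.65, 3.55, 0, 0, 0, -8.7, -1], [0.1, 3.6, 0, 0, 0, -8.7, -1], [0, 0, 0, 0, 0, 0, -1]]
  ]
}}

```text
time_s: 17.8
tcp_pos: [0.5152, -0.0417, 0.1688]
ee_rot: [[-0.964, -0.267, -0.003], [-0.267, 0.964, -0.0], [0.003, 0.001, -1.0]]
wrist_force: [0.3, 0.2, -4.0]
gripper_width: 0.322
```

Run:
```python
from h import *
s=st(); c=cap('wrist','w12');np.save('pics/w12s.npy',s,allow_pickle=True); cap('side','s12'); t=cap('top','t12')
cv2.imwrite('pics/t12z.png',cv2.resize(t['color'][165:265,310:400],None,fx=5,fy=5,interpolation=2))
```

```text
t 17.8 p [515.2 -41.7 168.8] phi -164.52 tilt [-0.17 -0.  ] F [ 0.27  0.15 -3.98] M [0.019 0.134 0.042] w 0.322 j [ 13.4  14.4 -19.   -0.  -56.7   2.2]
```

View pics/w12.png

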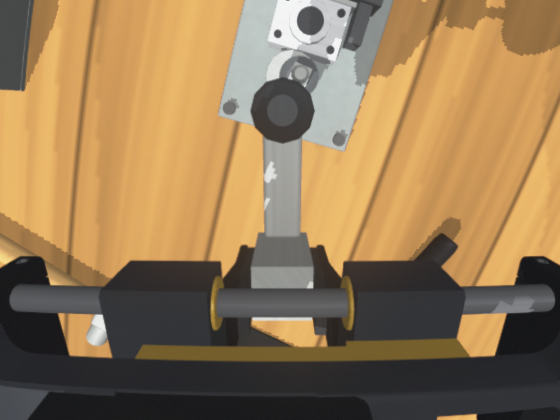

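View pics/t12z.png

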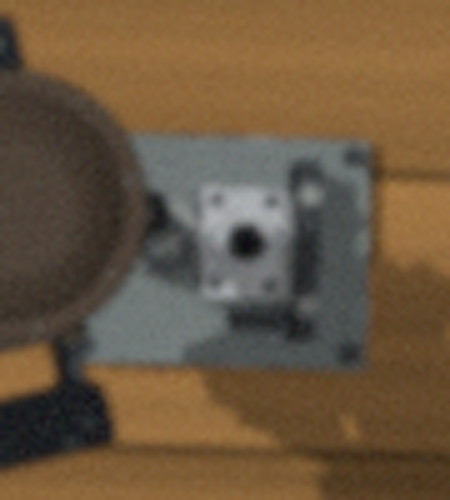

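Run:
```python
from h import *
c=load('w12')
cv2.imwrite('pics/w12z.png',cv2.resize(c['color'][0:100,250:400],None,fx=5.2,fy=5.2,interpolation=2))
```

```text
(no output)
```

View pics/w12z.png

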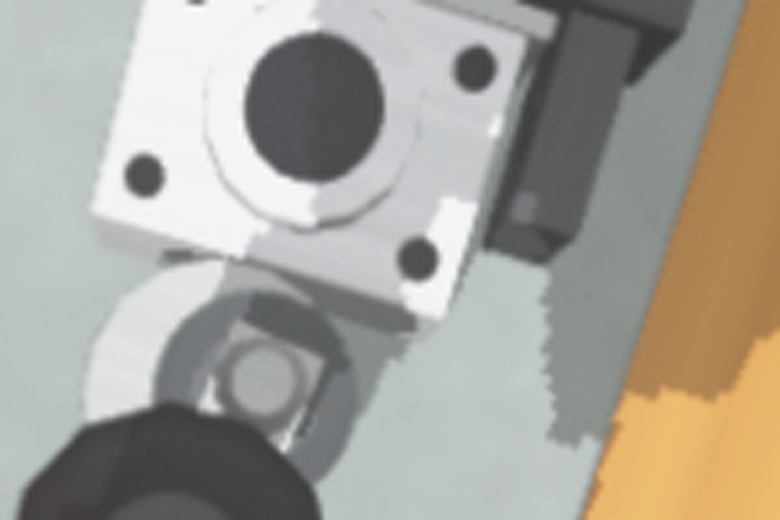

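Run:
```python
from h import *
plan((.481,.208,.12),-104.2,7,-1)
```

```text
tot d cm [-3.27 25.21  4.92] w [  0.07  -0.1  -60.55]
[[[-0.47, 3.6, 0.7, 0.01, -0.01, -8.65, -1],[-1.0, 3.49, 0.7, 0.01, -0.01, -8.65, -1],[-1.52, 3.3, 0.7, 0.01, -0.01, -8.65, -1],[-1.99, 3.03, 0.7, 0.01, -0.01, -8.65, -1],[-2.43, 2.7, 0.7, 0.01, -0.01, -8.65, -1],[-2.81, 2.3, 0.7, 0.01, -0.01, -8.65, -1],[-3.12, 1.86, 0.7, 0.01, -0.01, -8.65, -1]]]
```

Call:
{"name": "move_arm", "arguments": {
  "series": [
    [[-0.45, 3.6, 0.7, 0, 0, -8.65, -1], [-1, 3.5, 0.7, 0, 0, -8.65, -1], [-1.5, 3.3, 0.7, 0, 0, -8.65, -1], [-2, 3.05, 0.7, 0, 0, -8.65, -1], [-2.45, 2.7, 0.7, 0, 0, -8.65, -1], [-2.8, 2.3, 0.7, 0, 0, -8.65, -1], [-3.1, 1.85, 0.7, 0, 0, -8.65, -1], [0, 0, 0, 0, 0, 0, -1], [0, 0, 0, 0, 0, 0, -1]]
  ]
}}

```text
time_s: 19.08
tcp_pos: [0.4811, 0.2073, 0.1206]
ee_rot: [[-0.247, -0.969, -0.001], [-0.969, 0.247, -0.001], [0.001, 0.001, -1.0]]
wrist_force: [-0.3, -0.3, -3.4]
gripper_width: 0.32
```

Run:
```python
from h import *
s=st(); cap('wrist','w13')
plan((.481,.208,.016),-104.2,1,-1)
```

```text
t 19.07 p [481.1 207.3 120.6] phi -104.28 tilt [-0.06 -0.06] F [-0.34 -0.29 -3.39] M [-0.102  0.232 -0.033] w 0.32 j [ 41.1  18.1 -21.8   0.  -50.2  34.6]
tot d cm [-0.1   0.03 10.48] w [ 0.03 -0.05 -0.1 ]
[[[-0.1, 0.03, 10.48, 0.03, -0.05, -0.1, -1]]]
```

View pics/w13.png

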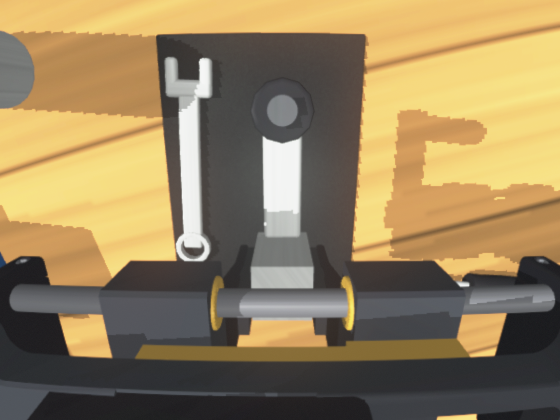

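Call:
{"name": "move_arm", "arguments": {
  "series": [
    [[0, 0, 3, 0, 0, 0, -1], [0, 0, 3, 0, 0, 0, -1], [0, 0, 2.2, 0, 0, 0, -1], [0, 0, 1.2, 0, 0, 0, -1], [0, 0, 0.6, 0, 0, 0, -1], [0, 0, 0.3, 0, 0, 0, -1], [0, 0, 0, 0, 0, 0, -1]]
  ]
}}

```text
time_s: 20.0
tcp_pos: [0.4814, 0.2085, 0.0186]
ee_rot: [[-0.245, -0.97, 0.001], [-0.97, 0.245, 0.001], [-0.001, -0.001, -1.0]]
wrist_force: [-0.3, 0.1, -4.5]
gripper_width: 0.315
```

Run:
```python
from h import *
s=st()
```

```text
t 20.0 p [481.4 208.5  18.6] phi -104.16 tilt [0.05 0.04] F [-0.3   0.11 -4.46] M [-0.091  0.215 -0.024] w 0.315 j [ 41.2  26.4 -27.6   0.  -35.9  34.7]
```

Call:
{"name": "move_arm", "arguments": {
  "series": [
    [[0, 0, 0.15, 0, 0, 0, -1], [0, 0, 0.15, 0, 0, 0, -1], [0, 0, 0.05, 0, 0, 0, -1], [0, 0, 0, 0, 0, 0, -1]]
  ]
}}

```text
time_s: 20.5
tcp_pos: [0.4812, 0.2086, 0.015]
ee_rot: [[-0.244, -0.97, 0.001], [-0.97, 0.244, 0.0], [-0.001, -0.0, -1.0]]
wrist_force: [-3.8, 0.5, 0.9]
gripper_width: 0.319
```

Run:
```python
from h import *
s=st()
```

```text
t 20.5 p [481.2 208.6  15. ] phi -104.14 tilt [0.03 0.03] F [-3.78  0.52  0.86] M [ 0.076  0.672 -0.031] w 0.319 j [ 41.2  26.8 -27.7   0.  -35.4  34.7]
```

Call:
{"name": "move_arm", "arguments": {
  "series": [
    [[0, 0, 0, 0, 0, 0, -0.2], [0, 0, 0, 0, 0, 0, 0], [0, 0, 0, 0, 0, 0, 0.2], [0, 0, 0, 0, 0, 0, 0.2], [0, 0, 0, 0, 0, 0, 0.2], [0, 0, -1, 0, 0, 0, 0.2], [0, 0, -3, 0, 0, 0, 0.2], [0, 0, -5, 0, 0, 0, 0.2], [0, 0, -5, 0, 0, 0, 0.2], [0, 0, -5, 0, 0, 0, 0.2], [0, 0, -1, 0, 0, 0, 0.2], [0, 0, 0, 0, 0, 0, 0.2]]
  ]
}}

```text
time_s: 22.0
tcp_pos: [0.4809, 0.2083, 0.2152]
ee_rot: [[-0.245, -0.97, 0.001], [-0.97, 0.245, 0.001], [-0.002, -0.001, -1.0]]
wrist_force: [-0.9, -0.0, -0.2]
gripper_width: 0.598
```

Run:
```python
from h import *
s=st(); cap('wrist','w14')
plan((.53,-.15,.22),-180,10,.2)
```

```text
t 22.0 p [480.9 208.3 215.2] phi -104.17 tilt [0.05 0.08] F [-0.92 -0.04 -0.24] M [-0.074  0.163 -0.061] w 0.598 j [ 41.2  12.5 -14.3  -0.  -63.1  34.7]
tot d cm [ 33.48 -13.58  -0.61] w [ 4.000e-02 -8.000e-02  7.582e+01]
[[[3.35, -1.36, -0.06, 0.0, -0.01, 7.58, 0.2],[3.14, -1.79, -0.06, 0.0, -0.01, 7.58, 0.2],[2.88, -2.19, -0.06, 0.0, -0.01, 7.58, 0.2],[2.56, -2.55, -0.06, 0.0, -0.01, 7.58, 0.2],[2.2, -2.86, -0.06, 0.0, -0.01, 7.58, 0.2],[1.81, -3.13, -0.06, 0.0, -0.01, 7.58, 0.2],[1.38, -3.34, -0.06, 0.0, -0.01, 7.58, 0.2],[0.93, -3.49, -0.06, 0.0, -0.01, 7.58, 0.2],[0.46, -3.58, -0.06, 0.0, -0.01, 7.58, 0.2],[-0.02, -3.61, -0.06, 0.0, -0.01, 7.58, 0.2]]]
```

View pics/w14.png

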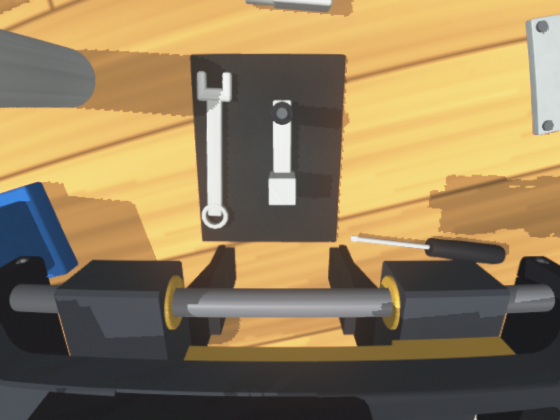

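Call:
{"name": "move_arm", "arguments": {
  "series": [
    [[5.2, -2.1, 0, 0, 0, 0, 0.2], [5.2, -2.1, 0, 0, 0, 0, 0.2], [5.2, -2.1, 0, 0, 0, 0, 0.2], [5.2, -2.1, 0, 0, 0, 0, 0.2], [5.2, -2.1, 0.3, 0, 0, 0, 0.2], [5.2, -2.1, 0.5, 0, 0, 0, 0.2], [5.2, -2.1, 0.5, 0, 0, 0, 0.2], [0, 0, 0, 0, 0, 0, 0.2], [0, 0, 0, 0, 0, 0, 0.2]]
  ]
}}

```text
time_s: 23.18
tcp_pos: [0.5336, -0.1806, 0.1997]
ee_rot: [[-0.245, -0.969, -0.004], [-0.969, 0.245, 0.001], [0.0, 0.004, -1.0]]
wrist_force: [-0.0, 0.5, 0.0]
gripper_width: 0.606
```

Run:
```python
from h import *
s=st(); c=cap('wrist','w15');np.save('pics/w15s.npy',s,allow_pickle=True)
cv2.imwrite('pics/w15z.png',cv2.resize(c['color'][100:245,200:370],None,fx=4.5,fy=4.1,interpolation=2))
```

```text
t 23.18 p [ 533.6 -180.6  199.7] phi -104.21 tilt [-0.22  0.04] F [-0.04  0.5   0.  ] M [-0.005  0.176  0.008] w 0.606 j [ -2.2  17.2 -10.2  -0.  -62.8  78. ]
```

View pics/w15.png

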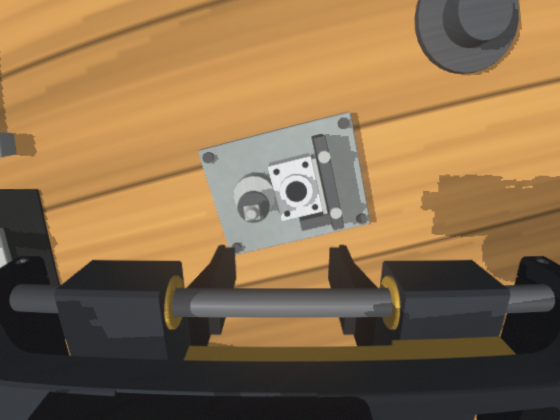

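View pics/w15z.png

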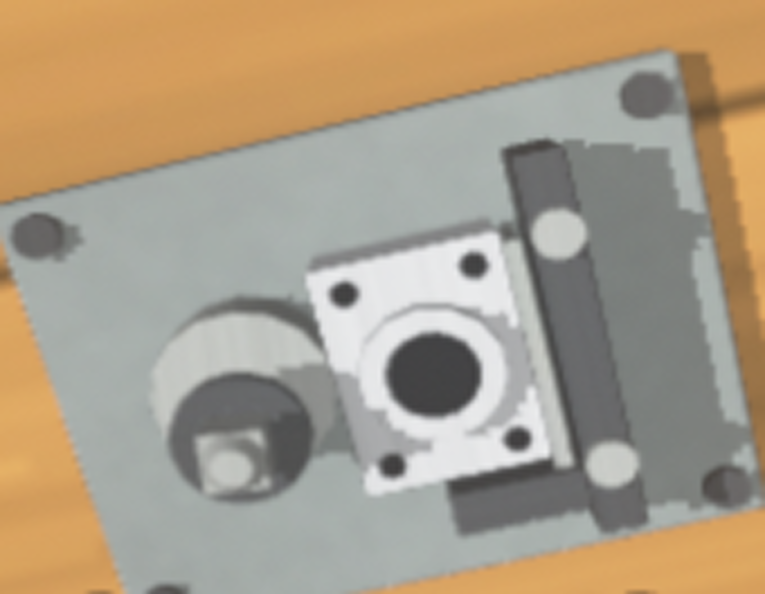

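Run:
```python
from h import *
t=cap('top','t16');a=load('top0')
d=cv2.absdiff(t['color'],a['color']).max(2); cv2.imwrite('pics/diff.png',(d>50).astype('uint8')*255)
st(); print(r.finish_job())
```

```text
t 23.27 p [ 534.2 -179.7  200.8] phi -104.09 tilt [-0.09  0.02] F [ 0.64  0.07 -0.1 ] M [-0.034  0.151  0.026] w 0.597 j [ -2.1  17.1 -10.2  -0.  -62.8  78. ]
the job is handed in; nothing more can be done
None
```

View pics/diff.png

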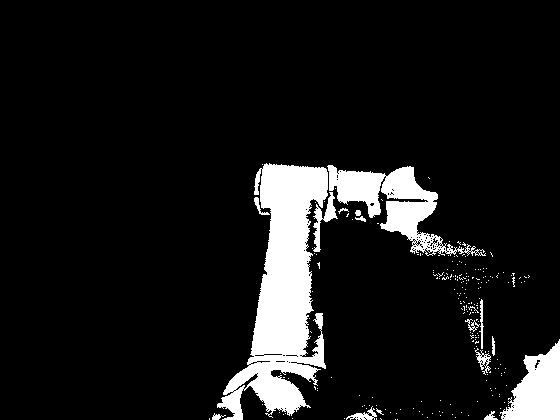

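The casting is clamped and the crank is back on the rubber mat; I handed the job in at 23.3 s.

- **Fit:** I picked the crank up by its hub and lowered it onto the square end. It first caught on the square at about 15 N, was freed by a 1 mm shift, and then bottomed at the height expected for fully home.
- **Clamping:** Free turning took about 0.37 N m. The last reading while tightening was 0.89 N m, about 6.5 N above free at the grip. A reading 0.04 s later, without turning, gave 0.74 N m, or 4.6 N. Both lie within the 4 to 8 N for snug.
- **Taking it off:** I eased the crank back 8° until the torque was about zero, then lifted it off. The torque stayed near zero, and the largest sideways force was about 7 N. A rough reading of the square afterwards put the cam about 1.4 rad from its start, which agrees with the turn minus the play.
- **Last checks:** The wrist picture shows the casting against the fence plate with no visible gap and the cam touching it. I judged this by eye and did not measure it to the millimetre. The crank lies flat on the mat, released, and the arm is touching nothing.
- **Other things on the bench:** The before-and-after top pictures differ only at the arm, its shadow and a band beside it. The other things in clear view, wrench included, have not moved. The arm and shadow partly hide the area around the fixture and beyond it in that view.

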